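Load a vial into the bench mill and lock its bayonet cap

ROBOT

A 6-joint arm with a two-finger parallel gripper is mounted at the origin on a cart in front of the work surface, level with it; the furniture and walls round the work are solid. World frame = base frame: x ahead of the robot, y to its left, z up, the work surface at z = 0. Lengths are in m, angles in rad, forces in N, time in s.
With the tool pointing down it reaches from about 0.4 to 0.925 m from the base axis. Payload 12.5 kg.
Tool frame: the origin (TCP) lies midway between the tips of the shut fingers; the grasp point (between the pads) lies bot.grasp_offset behind it (bot.grasp_offset is the distance from the TCP to the grasp point, in m); z points along the fingers, y is the line along which they close (so a half turn about z gives the same grasp; the last joint's range is limited). The gripper opens to 95 mm and grips with 3 to 60 N. Pads are 20 mm wide; open, the fingers measure 119 mm over their backs; the gripper's body (75 mm by 180 mm) begins 59 mm behind the grasp point.
Start: joints at [-1.221, 0.491, 1.559, -0, 1.092, -0.106], TCP at [0.275, -0.561, 0.215] pointing down, gripper open.
Joint ranges: [-3.1, 3.1], [-0.84, 2.19], [0.05, 2.79], [-1.13, 4.28], [0.06, 2.93], [-2.69, 2.69]. Speed limits (rad/s): [2.22, 2.22, 2.79, 3.14, 3.14, 3.14].

INTERFACE

Orientations are given as a unit quaternion [w, x, y, z].
In Python, from cell import bot gives the robot as it stands.
- The arm moves only by the shell command python3 -m crank 'ROWS' [FORCE]. ROWS is rows parted by semicolons, their numbers by spaces, 1 to 10 of them, each of 7 numbers: a rotation vector rx, ry, rz in rad, then dx, dy, dz in m, then the finger opening in m; each row is the pose to reach, as a shift and turn from the pose commanded when the command began, along the tool's axes at that moment; what a row does not reach only later rows make up. A row lasts 1/8 s, in which the tool goes at most 0.0625 m and 0.188 rad, less where a joint would pass 70% of its speed; a pose out of reach is approached as far as the arm can. The fingers move at their own pace and stop on an object; FORCE is the grip in N (left out, the last holds). Time passes only in rows, so rows that do not move let the fingers close. It prints the time, the measured TCP pose, the force, the opening and the grip force at its end.
- bot.get_obs(): the state, without advancing time (a new reading comes with each control period).
- bot.capture(name): name is "side" or "top"; returns a dict with "frame" (480x640x3 uint8, red, green, blue), "z_map" (480x640 float32, m along the optical axis (not along the pixel's ray), 0 where there is no reading), "vfov" (degrees; the focal length in pixels is half the picture's height over the tangent of half this angle, whatever the lens; pixels are square), "cx", "cy" (the principal point, pixels), "camera_from_world" (4x4, takes a point from world to camera coordinates). Camera axes: x right, y down, z forward; pixel columns grow to the right and rows downward; lengths in m; the calibration is good to about 2 mm. A picture is of the moment at which its call begins.
- bot.job_done(): hands the job in; it is judged then, once.
The state is a dict: "clock": time; "joint_positions": joint angles; "joint_velocities": joint speeds; "joint_torque": joint torques, N m; "tool_pos": TCP position; "orientation": TCP orientation; "contact_force": force on the tool from outside, world axes, zero at the start; "moment": the same for the moment, N m; "opening": finger opening in m; "grasp_force": force on a finger pad.
Only numpy, scipy, OpenCV 4.12 (cv2) and the standard library are available. Lean on these libraries where they do the work, as an engineer would, in place of code of your own. Each camera call takes 0.05 s, during which the arm holds its last target. There are 200 camera calls.

TASK

Load the bench mill: take the sample vial that stands alone in the front row of the wooden rack, keep it upright, and stand it on the plunger in the mill's chamber. Then close the chamber with its bayonet cap: feel for the two slots with the lugs without forcing it (the chuck takes no more than 35 N), push the cap down against the spring and turn it clockwise to its stop, so that it rises into its detents and stays locked when you let go. Leave the other things on the bench where they are.

Things in the scene. Friction and masses are not known exactly. Their poses are not given: they have to be found in the camera images.
- mill: Bench mill, fixed: flat white case 180 x 130 x 48 mm (x, y, z), control panel at its front (-x); on it a round aluminium sleeve 67 mm across. Origin: centre of the case's underside. In the sleeve sits the steel chuck, its top face (rim) 98 mm above the bench, held still by the motor brake.
- chamber (a point): Point on the chamber's axis, level with the chuck's rim; axes as the mill's, z up. Open from above: bore 39 mm across to 18 mm below the rim, then a funnel to the vial's guide, 19.8 mm across from 24 mm down; the spring plunger's face lies 37 mm below the rim, so a vial on it stands 10 mm above the rim (gripper fingers do not fit into the bore).
- rim (a point): Same point as chamber. The rim's lip, 5 mm thick, has two facing slots, 12 to 15 mm wide, out to radius 24.5 mm. They lie along this frame's x axis give or take 40 degrees (the drive parks roughly; not measured: look or feel). Below, a channel 7.5 mm high runs clockwise (seen from above) to a stop; 55 degrees from the slot is the detent, a 2 mm recess up into the lip, 4 degrees before the stop.
- vial: Sample vial, glass with a white screw lid, upright, 17 mm across, 47 mm tall, 20 g; origin at the centre of its underside, z up. Alone in the front (-x) row of the rack, its underside 8 mm above the bench, its top 15 mm above the rack's top; two others stand in the back row.
- cap: Metal bayonet cap, 51.5 mm tall, 0.12 to 0.2 kg, standing on its nose; origin: centre of the nose's underside, z up. From below: hollow nose 36 mm across, chamfered, inside 26 mm across and 17.5 mm deep (its ceiling presses on the vial's lid); knurled disc 56 mm across at 17.5 to 25.5 mm; grip bar along x, 46 mm long, 14 mm thick (y), top at 51.5 mm.
- cap_lugs (a point): On the cap's axis, 4 mm above its origin, at the underside of its two lugs, both ways on the cap's x axis (9.6 mm wide, 5 mm thick, out to radius 23.5 mm). Below the rim it lies: 0 mm with the lugs resting on the lip, 4 mm when the ceiling meets the vial, over 10 mm with the lugs clear under the lip, 12.5 mm on the channel's floor, 8 mm locked.
- plunger (a joint): How far the spring plunger under the vial is pressed down, in m: 0 at rest, 0.0085 with the cap's lugs on the channel's floor, 0.004 with the cap locked. It pushes up with 5 N at rest and 0.7 N more for each mm. With the cap pressed, turning takes under 0.12 N m; 0.15 to 0.2 N m tells a slot's side or the stop, without harm.
- vial_rack: Wooden vial rack, fixed, 78 x 200 x 40 mm; origin at the centre of its underside, y along its two rows of six holes, 32 mm apart; front row at x = -18 mm.
- beaker: Glass beaker, 58 mm across, 72 mm tall, standing behind; origin under its centre. Leave it.
- tape_roll: Roll of tape, 60 mm across, 18 mm high; origin under its centre. Leave it.
- timer: Flat white timer, 60 x 62 x 20 mm; origin under its centre. Leave it.
- eraser: Eraser in a sleeve, 45 x 23 x 13 mm; origin under its centre. Leave it.
There are look-alikes about, which are no part of the job. What is shaped like the cap but green is not meant.

How it is judged:
By the outcome, as a careful person would: the job done as asked, in the order asked, and still so for the second after the job is handed in, with the robot touching nothing.
It also fails if it takes over 72 s, if anything falls off the work surface, if the arm or the gripper's body presses on something with over 40 N, if the wrist force passes 120 N, or if a joint passes its speed limit or range.

## Working session

There is one attempt and no reset: what is moved stays moved. The work goes in short steps, Python scripts to look and compute and a shell command to move; the robot and the scene stay as the last step left them, time stands still between calls to the robot, and variables do not carry over. Pictures are saved under pics/ and viewed, at most 10 in all, crops included, and the job is handed in when it is done.

```bash
mkdir -p pics; ls; cat > h.py <<'E'
import numpy as np,cv2
from cell import bot
def cap(n):
    c=bot.capture(n); np.savez('/tmp/%s.npz'%n,**c); return c
def load(n): return dict(np.load('/tmp/%s.npz'%n))
def ray(c,u,v):
    f=240/np.tan(np.radians(float(c['vfov']))/2)
    M=np.linalg.inv(c['camera_from_world'])
    d=np.array([(u-c['cx'])/f,(v-c['cy'])/f,1]); return M[:3,3],M[:3,:3]@d
def atz(c,u,v,z):
    o,d=ray(c,u,v); return o+d*(z-o[2])/d[2]
def dep(c,u,v):
    o,d=ray(c,u,v); return o+d*c['z_map'][int(v),int(u)]
def crop(c,u0,v0,w,h,s,name):
    cv2.imwrite('pics/'+name,cv2.resize(c['frame'][v0:v0+h,u0:u0+w,::-1],None,fx=s,fy=s,interpolation=cv2.INTER_CUBIC))
E
python3 - <<'E'
from h import *
for n in('top','side'):
    c=cap(n); cv2.imwrite('pics/%s0.png'%n,c['frame'][:,:,::-1]); print(n,c['vfov'],c['cx'],c['cy'],np.linalg.inv(c['camera_from_world']).round(3).tolist())
print(bot.grasp_offset,bot.get_obs())
E
```

```text
pics
top 53.079412498577526 322.48177798006594 246.5233253548741 [[0.019, -0.974, 0.224, 0.292], [-1.0, -0.017, 0.009, 0.02], [-0.005, -0.224, -0.974, 1.308], [0.0, 0.0, 0.0, 1.0]]
side 47.5531529579456 323.81086671981075 244.2953777534581 [[-0.983, -0.083, 0.165, 0.354], [-0.184, 0.472, -0.862, 1.016], [-0.007, -0.877, -0.48, 0.635], [0.0, 0.0, 0.0, 1.0]]
0.0188 {'clock': 0.1, 'joint_positions': array([-1.22059916e+00,  4.91509185e-01,  1.55936455e+00, -3.03068048e-05,
        1.09165450e+00, -1.05579880e-01]), 'joint_velocities': array([-0.00135587, -0.0017856 , -0.00116746, -0.00105578, -0.00160061,
        0.00073296]), 'joint_torque': array([ 1.84133605e-03, -6.13623047e+01, -2.58606774e+01,  6.93500089e-02,
        4.69872518e-02, -5.67614836e-05]), 'tool_pos': array([ 0.27505924, -0.56100666,  0.21412227]), 'orientation': array([-4.62657177e-04,  9.74143907e-01,  2.25927929e-01, -7.04157462e-05]), 'contact_force': array([-1.12111304,  0.32360445,  0.39943226]), 'moment': array([-0.0233705 ,  0.02282465,  0.01744726]), 'grasp_force': 0.0, 'opening': 0.09491587930366345}
```

View pics/top0.png

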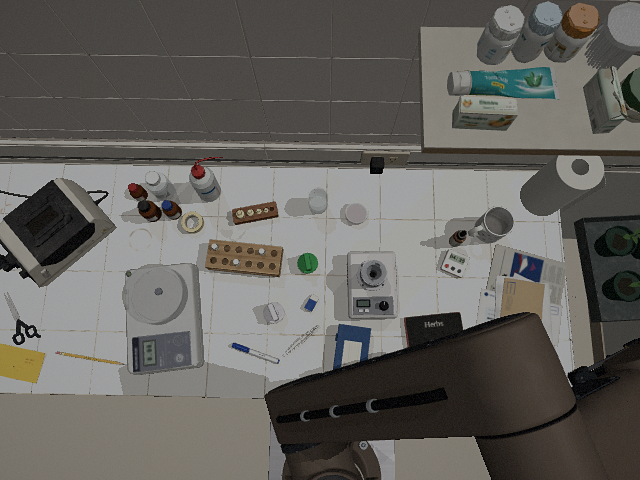

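View pics/side0.png

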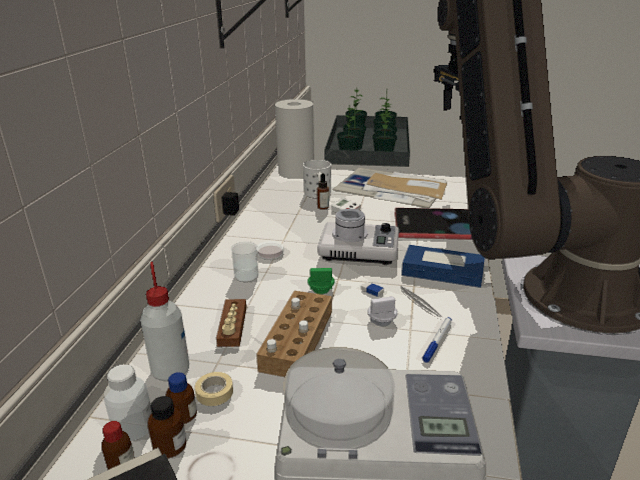

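Top view: rack near (244,258), grey cap (272,313), green look-alike cap (308,263), mill chuck (373,272). Other round or white things are the small dark rack of vials (255,213), the tape (191,223), and the timer (453,262). I'll check these in close crops.

```bash
python3 - <<'E'
from h import *
c=load('top'); 
def cr(u,v,w,h,s): return cv2.resize(c['frame'][v:v+h,u:u+w,::-1],None,fx=s,fy=s,interpolation=cv2.INTER_CUBIC)
a=cr(200,235,100,46,8); b=cr(340,245,66,50,6); d=cr(240,290,66,50,6)
im=np.zeros((368+230,800,3),np.uint8); im[:368]=a
b=cr(348,255,50,28,8);d=cr(250,298,50,28,8)
im[370:370+224,:400]=b; im[370:370+224,400:]=d
cv2.imwrite('pics/crop1.png',im)
s=load('side'); 
def cs(u,v,w,h,k): return cv2.resize(s['frame'][v:v+h,u:u+w,::-1],None,fx=k,fy=k,interpolation=cv2.INTER_CUBIC)
im=np.zeros((600,800,3),np.uint8)
im[:600,:400]=cs(255,283,80,100,5)[:,:400][:600].copy()[:500].repeat(1,0) if 0 else np.vstack([cs(255,283,80,100,5),np.zeros((100,400,3),np.uint8)])
im[:300,400:]=cs(317,203,80,60,5); im[300:,400:]=cs(345,280,80,60,5)
cv2.imwrite('pics/crop2.png',im)
E
```

```text
(no output)
```

View pics/crop1.png

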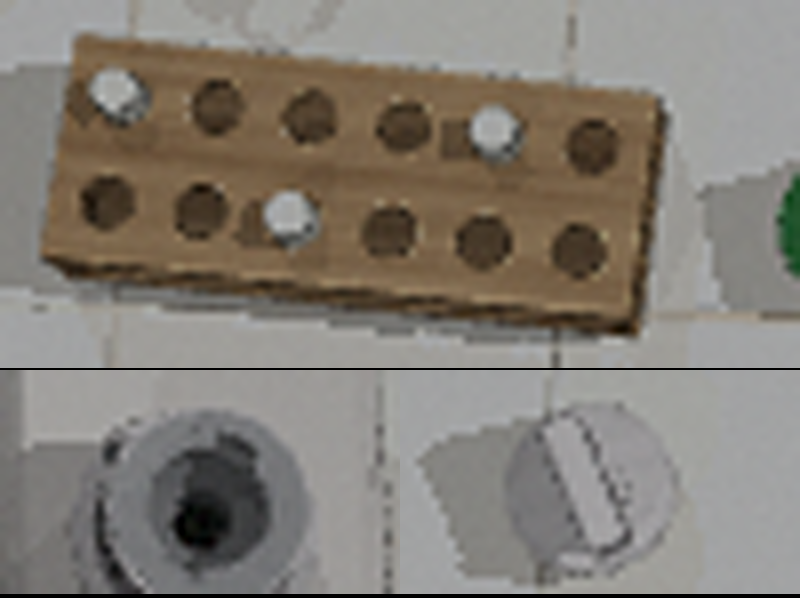

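View pics/crop2.png

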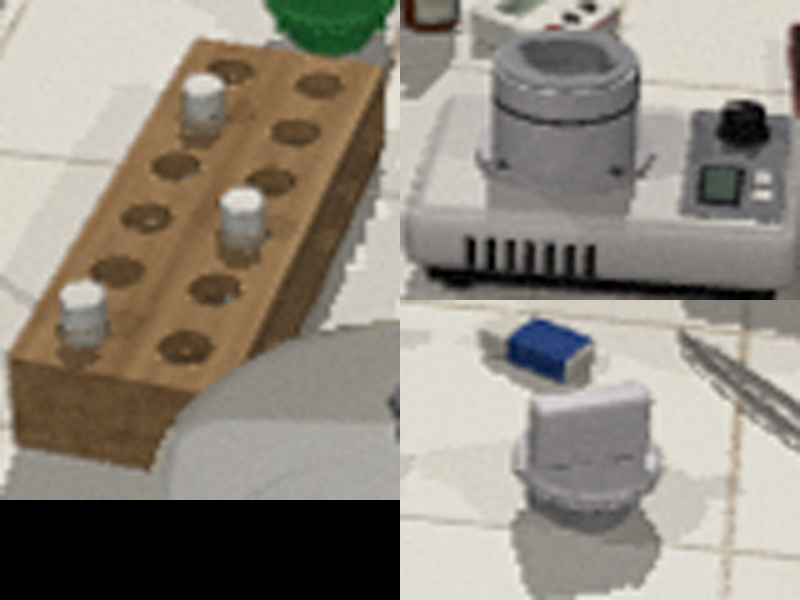

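The crops show the front-row vial's lid at top (236.1,261.5) / side (303.6,322.2). The two back-row vials are at (214,247) and (262,251). The mill chuck is centred near (374,271), with a slot up and to the right at (378,264). The grey cap's bar runs from (270,304) to (277,321). The green cap, the two back-row vials and the small brown rack are the look-alikes and aren't wanted.

```bash
cat >> h.py <<'E'
from scipy.spatial.transform import Rotation as Ro
def row(p,yaw,close='y'):
    """target TCP p, yaw of the closing (tool y) axis in world; prints both row variants"""
    o=bot.get_obs(); q=o['orientation']; R=Ro.from_quat([*q[1:],q[0]])
    for k in(0,np.pi):
        y=np.array([np.cos(yaw+k),np.sin(yaw+k),0]); z=np.array([0,0,-1.]); x=np.cross(y,z)
        T=Ro.from_matrix(np.c_[x,y,z]); rv=(R.inv()*T).as_rotvec(); d=R.inv().apply(np.array(p)-o['tool_pos'])
        print('rot',rv.round(4),'d',d.round(4),'rows',int(np.ceil(max(np.linalg.norm(d)/.0625,np.linalg.norm(rv)/.188))))
    print('q6',o['joint_positions'][5].round(3))
def cloud(c):
    f=240/np.tan(np.radians(float(c['vfov']))/2); v,u=np.mgrid[:480,:640]; z=c['z_map']
    P=np.stack([(u-c['cx'])/f*z,(v-c['cy'])/f*z,z],-1); M=np.linalg.inv(c['camera_from_world']); return P@M[:3,:3].T+M[:3,3]
E
python3 - <<'E'
from h import *
t=load('top');s=load('side')
print('vial top',atz(t,236.1,261.5,.055),dep(t,236,261)); print('vial side',atz(s,303.6,322.2,.055))
for n,c in(('top',t),('side',s)):
    P=cloud(c); ok=c['z_map']>0
    g=atz(t,274,312,.0515)
    near=ok&(np.hypot(P[...,0]-g[0],P[...,1]-g[1])<.045)
    b=near&(P[...,2]>.045); Q=P[b]; 
    (cx,cy),(w,h),a=cv2.minAreaRect((Q[:,:2]*1000).astype(np.float32))
    U,S,V=np.linalg.svd(Q[:,:2]-Q[:,:2].mean(0)); print(n,'bar',Q.mean(0),len(Q),Q[:,2].max(),'rect',cx,cy,w,h,a,'dir',np.degrees(np.arctan2(V[0,1],V[0,0])))
    d=near&(P[...,2]>.02)&(P[...,2]<.032); Q=P[d]; print(' disc mid',(Q.max(0)+Q.min(0))/2,len(Q))
    m=atz(t,374.1,271.3,.098); r=ok&(np.hypot(P[...,0]-m[0],P[...,1]-m[1])<.045)&(abs(P[...,2]-.098)<.004); Q=P[r]
    (cx,cy),rad=cv2.minEnclosingCircle((Q[:,:2]*1000).astype(np.float32)); print(' rim',m,cx,cy,rad,Q[:,2].mean(),len(Q))
    ctr=np.array([cx,cy])/1000
    rr=np.hypot(P[...,0]-ctr[0],P[...,1]-ctr[1]); ang=np.degrees(np.arctan2(P[...,1]-ctr[1],P[...,0]-ctr[0]))
    k=ok&(rr<.025)&(rr>.0185)
    o=np.argsort(ang[k]); print(' '.join('%d:%d'%(x,y) for x,y in zip(ang[k][o],P[...,2][k][o]*1000)))
# rack
P=cloud(t); w=(abs(P[...,2]-.04)<.004)&(t['z_map']>0); v=atz(t,244,258,.04); w&=np.hypot(P[...,0]-v[0],P[...,1]-v[1])<.12
print('rack',cv2.minAreaRect((P[w][:,:2]*1000).astype(np.float32)))
E
python3 -m crank '0 0 0 0.06 -0.005 0 0.04;0 0 0 0.12 -0.01 0 0.04;0 0 0 0.18 -0.015 0 0.04;0 0 0 0.197 -0.015 0 0.04'
```

```text
vial top [0.53583621 0.26062036 0.055     ] [0.53704819 0.26083132 0.05570336]
vial side [0.53557792 0.26050784 0.055     ]
top bar [0.40553754 0.15890261 0.05172677] 97 0.059056486334585934 rect 405.3056945800781 158.93408203125 45.34333801269531 13.962078094482422 25.025876998901367 dir -154.72026657152867
 disc mid [0.40565976 0.15892619 0.02604642] 251
 rim [ 0.50819718 -0.1017158   0.098     ] 506.6213073730469 -100.17976379394531 33.86196517944336 0.09865597908475558 290
-178:103 -178:101 -171:98 -171:101 -165:99 -165:102 -162:100 -157:99 -154:99 -153:102 -148:99 -146:98 -142:98 -140:103 -137:98 -136:85 -135:101 -129:98 -127:97 -124:99 -122:80 -120:101 -115:98 -113:84 -111:97 -111:107 -111:101 -106:100 -105:102 -103:79 -100:95 -96:97 -95:78 -95:97 -91:102 -90:100 -89:83 -87:79 -84:101 -83:100 -83:85 -80:80 -79:102 -78:102 -76:85 -76:102 -73:102 -72:79 -71:100 -67:98 -66:83 -65:101 -61:77 -61:97 -61:87 -59:101 -58:97 -56:99 -55:81 -52:99 -52:91 -51:98 -47:96 -46:96 -44:80 -40:86 -40:84 -37:94 -35:84 -34:98 -32:82 -30:88 -29:96 -26:90 -24:89 -23:87 -21:99 -20:86 -18:88 -17:78 -16
[... 1271 characters left out ...]
80:86 -80:87 -80:95 -80:99 -74:81 -74:99 -74:87 -73:85 -73:97 -69:83 -68:99 -64:81 -64:98 -64:86 -63:91 -60:95 -59:98 -57:96 -57:81 -56:84 -56:94 -46:86 -45:99 -38:87 -38:98 -36:94 -29:97 -19:97 -7:98 -6:99 -3:97 6:99 6:96 10:99 20:98 25:100 31:98 34:98 38:99 41:98 42:97 49:97 49:99 50:96 60:98 61:97 62:99 69:97 72:99 84:99 85:97 91:98 96:99 102:98 109:96 110:98 113:98 119:97 120:99 130:97 131:99 134:96 138:98 144:97 152:96 179:98 179:99
rack ((552.7521362304688, 244.49630737304688), (199.56895446777344, 78.9445571899414), 84.72039794921875)
clock: 0.6
tool_pos: [0.4478, -0.4589, 0.2143]
orientation: [-0.0, 0.974, 0.227, -0.0]
contact_force: [-0.4, -0.9, 0.1]
opening: 0.0605
grasp_force: 0.0
```

```bash
python3 -c "
from h import *
row([.5357,.2606,.16],np.radians(-95.3))"
```

```text
rot [-6.000e-04  1.000e-04  5.515e-01] d [ 0.3976 -0.6061  0.0547] rows 12
rot [-1.0000e-04 -8.0000e-04 -2.5901e+00] d [ 0.3976 -0.6061  0.0547] rows 14
q6 0.211
```

```bash
T='0 0 0.5515 0.3976 -0.6061 0 0.04'; python3 -m crank '0 0 0.5515 0.3976 -0.6061 0 0.04;0 0 0.5515 0.3976 -0.6061 0 0.04;0 0 0.5515 0.3976 -0.6061 0 0.04;0 0 0.5515 0.3976 -0.6061 0 0.04;0 0 0.5515 0.3976 -0.6061 0 0.04;0 0 0.5515 0.3976 -0.6061 0 0.04;0 0 0.5515 0.3976 -0.6061 0 0.04;0 0 0.5515 0.3976 -0.6061 0 0.04;0 0 0.5515 0.3976 -0.6061 0 0.04;0 0 0.5515 0.3976 -0.6061 0 0.04'
python3 -c "
from h import *
row([.5357,.2606,.045],np.radians(-95.3))"
```

```text
clock: 1.85
tool_pos: [0.5234, 0.1605, 0.2146]
orientation: [0.0, 0.999, -0.048, 0.0]
contact_force: [1.6, -0.6, 1.3]
opening: 0.0401
grasp_force: 0.0
rot [ 0.0003 -0.0002 -0.0038] d [ 0.0026 -0.1009  0.1696] rows 4
rot [-2.0000e-04 -5.0000e-04  3.1378e+00] d [ 0.0026 -0.1009  0.1696] rows 17
q6 1.844
```

```bash
python3 -m crank '0 0 0 0.0026 -0.06 0.03 0.035;0 0 0 0.0026 -0.1009 0.07 0.035;0 0 0 0.0026 -0.1009 0.12 0.035;0 0 0 0.0026 -0.1009 0.15 0.035;0 0 0 0.0026 -0.1009 0.15 0.035'
python3 - <<'E'
from h import *
c=cap('top');s=cap('side')
o=np.zeros((600,800,3),np.uint8)
o[:,:400]=cv2.resize(c['frame'][225:300,212:262,::-1],(400,600)); o[:,400:]=cv2.resize(s['frame'][270:360,270:330,::-1],(400,600))
cv2.imwrite('pics/g1.png',o)
row([.5357,.2606,.0455],np.radians(-95.3))
E
```

```text
clock: 2.48
tool_pos: [0.5346, 0.2584, 0.0626]
orientation: [0.001, 0.999, -0.048, -0.002]
contact_force: [0.3, 0.7, 0.3]
opening: 0.0349
grasp_force: 0.0
rot [-0.0001 -0.0006 -0.0038] d [-0.0005 -0.0016  0.0199] rows 1
rot [-9.0000e-04  1.0000e-04  3.1378e+00] d [-0.0005 -0.0016  0.0199] rows 17
q6 2.006
```

View pics/g1.png

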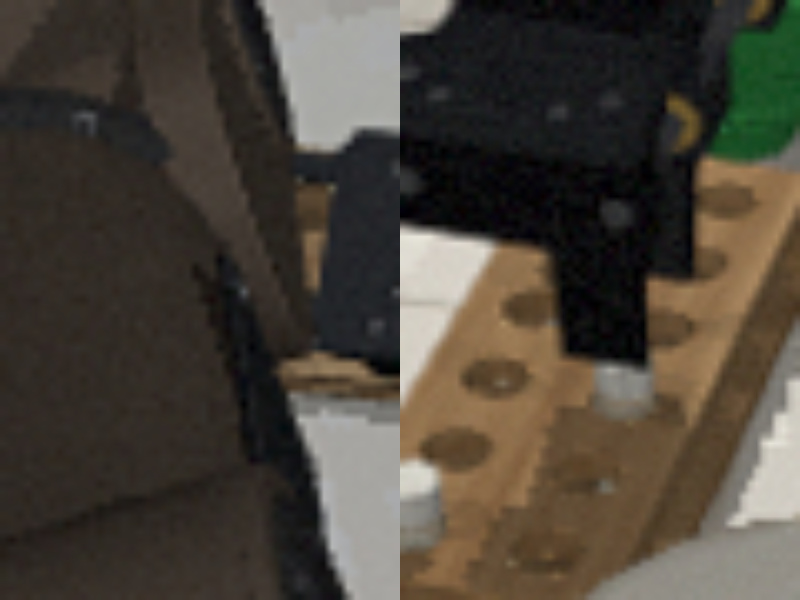

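The crop shows the fingers straddling the vial along y, and the expected parallax accounts for the offset. I'll go down and grip.

```bash
python3 -m crank '0 0 0 0 -0.001 0.0177 0.035;0 0 0 0 -0.001 0.0177 0.035;0 0 0 0 -0.001 0.0177 0.01;0 0 0 0 -0.001 0.0177 0.01;0 0 0 0 -0.001 0.0177 0.01;0 0 0 0 -0.001 0.0177 0.01' 12
python3 -m crank '0 0 0 0 0 -0.015 0.01;0 0 0 0 0 -0.05 0.01;0 0 0 0 0 -0.1 0.01;0 0 0 0 0 -0.12 0.01'
python3 - <<'E'
from h import *
c=cap('top');s=cap('side')
o=np.zeros((600,800,3),np.uint8)
o[:,:400]=cv2.resize(s['frame'][225:330,265:335,::-1],(400,600))
o[:300,400:]=cv2.resize(c['frame'][249:294,344:404,::-1],(400,300),interpolation=cv2.INTER_CUBIC)
S=load('side'); o[300:,400:]=cv2.resize(S['frame'][201:246,320:380,::-1],(400,300),interpolation=cv2.INTER_CUBIC)
cv2.imwrite('pics/g2.png',o)
row([.507,-.1007,.18],np.radians(-95.3)); print(bot.get_obs()['tool_pos'])
E
```

```text
clock: 3.32
tool_pos: [0.5357, 0.2603, 0.0472]
orientation: [-0.0, 0.999, -0.048, 0.0]
contact_force: [0.1, -0.2, 2.2]
opening: 0.0157
grasp_force: 12.0
clock: 3.82
tool_pos: [0.5362, 0.2606, 0.1707]
orientation: [-0.001, 0.999, -0.048, 0.002]
contact_force: [-0.1, 0.3, -0.2]
opening: 0.016
grasp_force: 11.9
rot [-0.002  -0.0045 -0.0031] d [ 0.0053  0.3625 -0.0106] rows 6
rot [-7.1000e-03  3.1000e-03  3.1385e+00] d [ 0.0053  0.3625 -0.0106] rows 17
q6 2.008
[0.53637444 0.26066869 0.17008922]
```

View pics/g2.png

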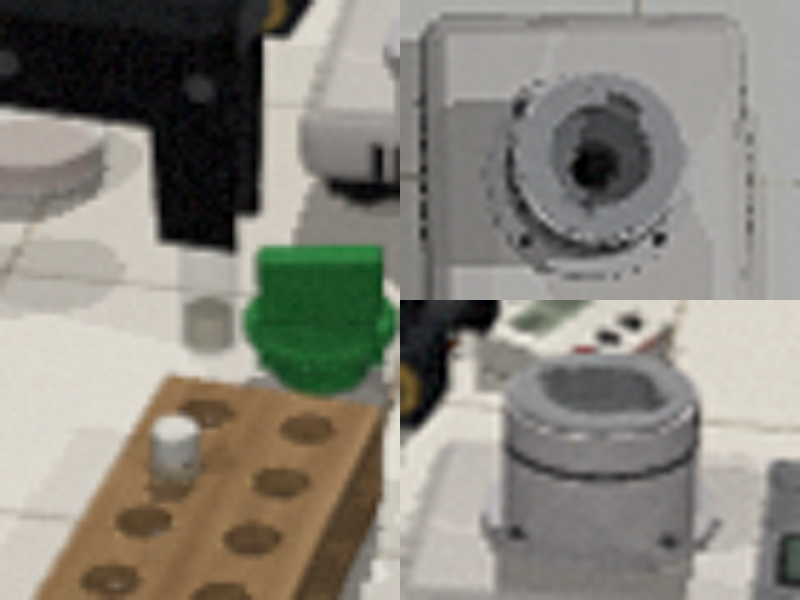

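The vial hangs upright in the fingers over the rack, with the rim visible to both cameras. I'll rectify both views into the rim plane to get the centre and slot angle.

```bash
python3 - <<'E'
from h import *
from scipy.optimize import least_squares
t=load('top');s=np.load('/tmp/side.npz');s=dict(s)
def proj(c,P):
    f=240/np.tan(np.radians(float(c['vfov']))/2); Q=P@c['camera_from_world'][:3,:3].T+c['camera_from_world'][:3,3]
    return Q[:,:2]/Q[:,2:]*f+[c['cx'],c['cy']]
a=np.linspace(0,2*np.pi,361)
circ=lambda x,y,r:np.c_[x+r*np.cos(a),y+r*np.sin(a),0*a+.098]
def res(p):
    T=proj(t,circ(p[0],p[1],p[4]));S=proj(s,circ(p[2],p[3],p[4]))
    return [T[:,0].min()-360.4,T[:,0].max()-386.2,T[:,1].min()-259.4,S[:,0].min()-335,S[:,0].max()-364.3,S[:,1].min()-208.8]
r=least_squares(res,[.507,-.1,.507,-.1,.0335]); print(r.x.round(4),r.fun.round(2))
out=[]
n=400; k=.2e-3
for c,(x,y) in((t,r.x[:2]),(s,r.x[2:4])):
    x,y=(.5070,-.1005)
    i,j=np.mgrid[:n,:n]; W=np.stack([x+(n/2-i)*k,y+(n/2-j)*k,0*i+.098],-1).reshape(-1,3)
    uv=proj(c,W).astype(np.float32).reshape(n,n,2)
    im=cv2.remap(c['frame'][:,:,::-1].copy(),uv[...,0],uv[...,1],cv2.INTER_CUBIC)
    for m in range(-4,5): cv2.circle(im,(200+m*50,2),2,(0,0,255),-1);cv2.circle(im,(2,200+m*50),2,(0,0,255),-1)
    out.append(im)
cv2.imwrite('pics/rect.png',np.hstack(out))
E
python3 -m crank '0 0 0 0.0053 0.06 -0.0106 0.01;0 0 0 0.0053 0.12 -0.0106 0.01;0 0 0 0.0053 0.18 -0.0106 0.01;0 0 0 0.0053 0.2 -0.0106 0.01'
```

```text
[ 0.506  -0.0997  0.5062 -0.0966  0.0331] [-0.1   0.1  -0.    0.09 -0.09  0.01]
clock: 4.42
tool_pos: [0.5208, 0.058, 0.1769]
orientation: [0.0, 0.999, -0.049, -0.001]
contact_force: [0.2, 1.8, 0.1]
opening: 0.0165
grasp_force: 11.9
```

View pics/rect.png

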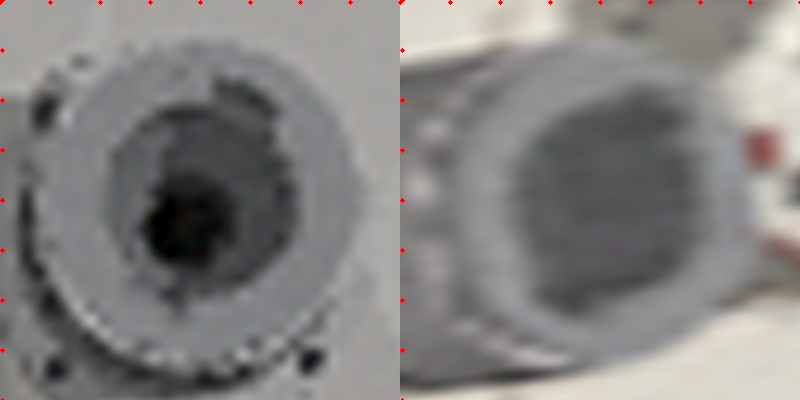

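```bash
python3 -c "
from h import *
row([.5066,-.101,.150],np.radians(-95.3))"
```

```text
rot [ 0.0004  0.0013 -0.0058] d [0.0015 0.1597 0.027 ] rows 3
rot [ 2.1000e-03 -7.0000e-04  3.1357e+00] d [0.0015 0.1597 0.027 ] rows 17
q6 1.654
```

```bash
python3 -m crank '0 0 0 0.0005 0.06 0 0.01;0 0 0 0.001 0.12 0 0.01;0 0 0 0.0015 0.155 0.01 0.01;0 0 0 0.0015 0.1597 0.026 0.01;0 0 0 0.0015 0.1597 0.026 0.01;0 0 0 0.0015 0.1597 0.026 0.01'
python3 - <<'E'
from h import *
row([.5066,-.101,.150],np.radians(-95.3))
s=cap('side'); crop(s,310,150,80,90,6,'over.png')
E
```

```text
clock: 5.18
tool_pos: [0.508, -0.098, 0.1516]
orientation: [-0.0, 0.999, -0.048, -0.0]
contact_force: [0.3, 0.0, 0.1]
opening: 0.0161
grasp_force: 11.9
rot [-0.      0.0003 -0.0027] d [-0.0011  0.0031  0.0016] rows 1
rot [4.0000e-04 0.0000e+00 3.1388e+00] d [-0.0011  0.0031  0.0016] rows 17
q6 1.348
```

View pics/over.png

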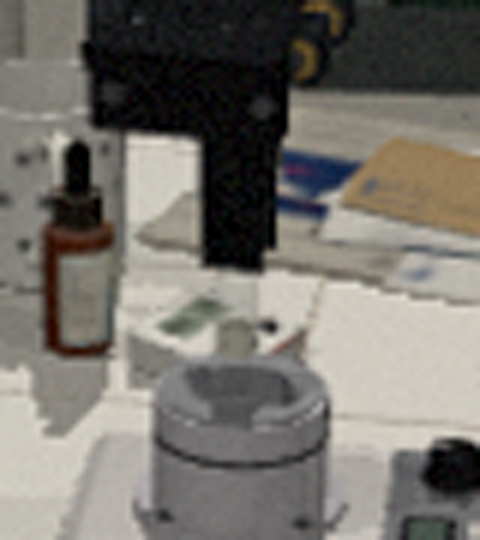

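The vial hangs just over the bore, at crop x 238 against rim centre 241. That agrees with the computed 1 mm correction, so I'll lower it.

```bash
python3 -m crank '0 0 0 -0.0011 0.0031 0 0.01;0 0 0 -0.0011 0.0031 0.01 0.01;0 0 0 -0.0011 0.0031 0.02 0.01;0 0 0 -0.0011 0.0031 0.025 0.01;0 0 0 -0.0011 0.0031 0.03 0.01;0 0 0 -0.0011 0.0031 0.034 0.01'
python3 -m crank '0 0 0 0 0 0.003 0.01;0 0 0 0 0 0.006 0.01;0 0 0 0 0 0.009 0.01;0 0 0 0 0 0.0105 0.01'
python3 -c "
from h import *
row([.5066,-.101,.1005],np.radians(-95.3));print(bot.get_obs()['moment'])"
```

```text
clock: 5.98
tool_pos: [0.5066, -0.1014, 0.1172]
orientation: [0.0, 0.999, -0.048, -0.0]
contact_force: [0.4, -0.7, -0.9]
opening: 0.0159
grasp_force: 11.9
clock: 6.48
tool_pos: [0.5065, -0.1014, 0.1069]
orientation: [0.0, 0.999, -0.048, -0.0]
contact_force: [0.4, 0.4, -0.2]
opening: 0.0162
grasp_force: 11.9
rot [ 0.0001  0.     -0.0032] d [ 0.     -0.0004  0.0064] rows 1
rot [ 0.0000e+00 -1.0000e-04  3.1384e+00] d [ 0.     -0.0004  0.0064] rows 17
q6 1.341
[ 0.04502167  0.04210657 -0.00940401]
```

```bash
python3 -m crank '0 0 0 0 0 0.003 0.01;0 0 0 0 0 0.005 0.01;0 0 0 0 0 0.006 0.01;0 0 0 0 0 0.006 0.01'
python3 -m crank '0 0 0 0 0 0 0.03;0 0 0 0 0 0 0.03;0 0 0 0 0 0 0.03;0 0 0 0 0 -0.03 0.03;0 0 0 0 0 -0.07 0.03;0 0 0 0 0 -0.08 0.03'
python3 - <<'E'
from h import *
th=np.radians(25); print(bot.get_obs()['tool_pos'])
row([.4055,.159,.18],np.radians(25-90)); s=cap('side')
P=cloud(s); m=(s['z_map']>0)&(np.hypot(P[...,0]-.5066,P[...,1]+.101)<.012); print(np.sort(P[m][:,2])[-12:])
E
```

```text
clock: 6.98
tool_pos: [0.5065, -0.1014, 0.101]
orientation: [0.0, 0.999, -0.048, -0.0]
contact_force: [0.4, 0.6, 0.1]
opening: 0.0167
grasp_force: 11.9
clock: 7.72
tool_pos: [0.5072, -0.1016, 0.1831]
orientation: [0.001, 0.999, -0.048, 0.002]
contact_force: [0.7, 0.5, -0.2]
opening: 0.0299
grasp_force: 0.0
[ 0.50724313 -0.10157958  0.1830792 ]
rot [ 0.0018 -0.0031 -0.532 ] d [-0.1262 -0.2497  0.0024] rows 5
rot [-4.2000e-03 -2.3000e-03  2.6096e+00] d [-0.1262 -0.2497  0.0024] rows 14
q6 1.341
[0.1087617  0.10888936 0.10898452 0.10919848 0.10920536 0.10930652
 0.109858   0.10990716 0.35043502 0.35048679 0.35048958 0.35078551]
```

```bash
python3 -m crank '0 0 -0.18 -0.02 -0.04 0 0.04;0 0 -0.36 -0.04 -0.08 0 0.04;0 0 -0.54 -0.06 -0.12 0 0.04;0 0 -0.72 -0.08 -0.16 0 0.04;0 0 -0.9 -0.1 -0.2 0 0.04;0 0 -1.08 -0.12 -0.24 0 0.04;0 0 -1.26 -0.126 -0.25 0 0.04;0 0 -1.44 -0.126 -0.25 0 0.04;0 0 -1.62 -0.126 -0.25 0 0.04;0 0 -1.8 -0.126 -0.25 0 0.04'
python3 -m crank '0 0 -0.18 0 0 0 0.04;0 0 -0.36 0 0 0 0.04;0 0 -0.54 0 0 0 0.04;0 0 -0.72 0 0 0 0.04;0 0 -0.9 0 0 0 0.04;0 0 -1.08 0 0 0 0.04;0 0 -1.26 0 0 0 0.04;0 0 -1.44 0 0 0 0.04;0 0 -1.62 0 0 0 0.04;0 0 -1.8 0 0 0 0.04'
python3 - <<'E'
from h import *
row([.4055,.159,.10],np.radians(115)); s=cap('side')
# cap refine from bar + disc, undisturbed
P=cloud(s); near=(s['z_map']>0)&(np.hypot(P[...,0]-.4055,P[...,1]-.16)<.04)
Q=P[near&(P[...,2]>.047)&(P[...,2]<.056)]; print(cv2.minAreaRect((Q[:,:2]*1000).astype(np.float32)),len(Q))
E
```

```text
clock: 9.02
tool_pos: [0.4045, 0.1595, 0.1799]
orientation: [-0.0, 0.656, 0.755, -0.001]
contact_force: [0.4, -0.8, -0.1]
opening: 0.0397
grasp_force: 0.0
clock: 10.28
tool_pos: [0.4045, 0.1594, 0.1799]
orientation: [-0.001, -0.183, 0.983, -0.0]
contact_force: [-0.6, 0.6, -0.3]
opening: 0.0402
grasp_force: 0.0
rot [ 0.0002 -0.0017 -0.0677] d [-0.0009 -0.0007  0.0799] rows 2
rot [-2.6000e-03 -3.0000e-04  3.0739e+00] d [-0.0009 -0.0007  0.0799] rows 17
q6 -1.716
((405.29510498046875, 161.3025360107422), (45.403053283691406, 17.4217586517334), 20.28028106689453) 129
```

```bash
python3 -m crank '0 0 -0.067 -0.0009 -0.0007 0.05 0.04;0 0 -0.067 -0.0009 -0.0007 0.1 0.04;0 0 -0.067 -0.0009 -0.0007 0.13 0.04;0 0 -0.067 -0.0009 -0.0007 0.145 0.04;0 0 -0.067 -0.0009 -0.0007 0.15 0.04;0 0 -0.067 -0.0009 -0.0007 0.15 0.04'
python3 -m crank '0 0 0 0 0 0 0.005;0 0 0 0 0 0 0.005;0 0 0 0 0 0 0.005;0 0 0 0 0 0 0.005;0 0 0 0 0 0 0.005' 40
python3 -m crank '0 0 0 0 0 -0.02 0.005;0 0 0 0 0 -0.07 0.005;0 0 0 0 0 -0.13 0.005;0 0 0 0 0 -0.15 0.005;0 0 0 0 0 -0.15 0.005'
python3 - <<'E'
from h import *
o=bot.get_obs(); print(o['moment'])
row([.5066,-.101,.18],np.radians(90-25)); s=cap('side'); crop(s,330,200,110,110,5,'cap.png')
E
```

```text
clock: 11.08
tool_pos: [0.4059, 0.1591, 0.0308]
orientation: [-0.0, -0.213, 0.977, -0.0]
contact_force: [-0.2, -0.2, 0.2]
opening: 0.04
grasp_force: 0.0
clock: 11.7
tool_pos: [0.4061, 0.1592, 0.0312]
orientation: [0.0, -0.213, 0.977, -0.0]
contact_force: [-0.4, 0.1, 4.3]
opening: 0.0139
grasp_force: 40.0
clock: 12.32
tool_pos: [0.4064, 0.1593, 0.182]
orientation: [0.001, -0.213, 0.977, -0.0]
contact_force: [-0.2, -0.2, -2.1]
opening: 0.0136
grasp_force: 40.0
[ 0.1290666  -0.08977982  0.02713908]
rot [6.00e-04 2.90e-03 8.66e-01] d [ 0.0174 -0.2783  0.0021] rows 5
rot [-3.5000e-03  7.0000e-04 -2.2756e+00] d [ 0.0174 -0.2783  0.0021] rows 13
q6 -1.778
```

View pics/cap.png

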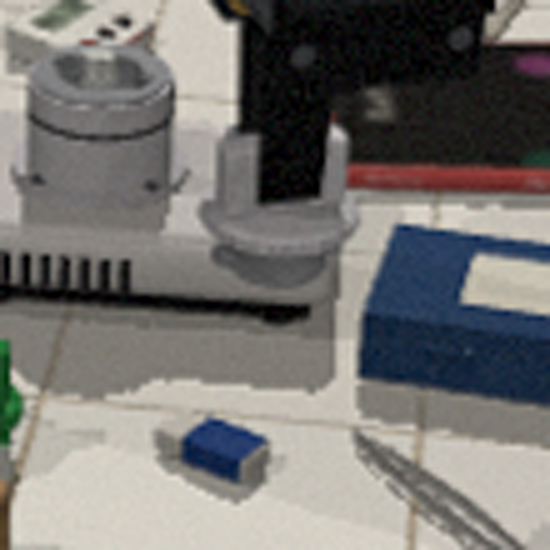

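The cap is held level by its bar, with the fingers about central on it. The vial's white lid shows in the bore at crop (100,65). On to the mill.

```bash
python3 -m crank '0 0 0.17 0.0035 -0.056 0 0.005;0 0 0.34 0.007 -0.111 0 0.005;0 0 0.51 0.0105 -0.167 0 0.005;0 0 0.68 0.014 -0.223 0 0.005;0 0 0.866 0.0174 -0.2783 0 0.005;0 0 0.866 0.0174 -0.2783 0.03 0.005;0 0 0.866 0.0174 -0.2783 0.04 0.005;0 0 0.866 0.0174 -0.2783 0.04 0.005'
python3 - <<'E'
from h import *
row([.5063,-.1012,.132],np.radians(90-25)); print(bot.get_obs()['moment'])
s=cap('side');crop(s,310,150,80,90,6,'last.png')
E
```

```text
clock: 13.38
tool_pos: [0.5056, -0.1004, 0.1398]
orientation: [-0.002, 0.216, 0.976, 0.0]
contact_force: [-0.6, -0.6, -1.4]
opening: 0.0136
grasp_force: 40.0
rot [-0.0004 -0.003   0.0009] d [-0.001  -0.0004  0.0078] rows 1
rot [ 4.8000e-03 -6.0000e-04 -3.1407e+00] d [-0.001  -0.0004  0.0078] rows 17
q6 -1.46
[ 0.01740507 -0.14753353  0.00111519]
```

```bash
python3 -m crank '0 0 0 -0.001 -0.0004 0.004 0.005;0 0 0 -0.001 -0.0004 0.008 0.005;0 0 0 -0.001 -0.0004 0.01 0.005;0 0 0 -0.001 -0.0004 0.011 0.005'
python3 -m crank '0 0 0 0 0 0.001 0.005;0 0 0 0 0 0.002 0.005'
python3 -m crank '0 0 0 0 0 0.001 0.005;0 0 0 0 0 0.002 0.005'
```

```text
clock: 13.92
tool_pos: [0.507, -0.1018, 0.13]
orientation: [0.0, 0.216, 0.976, -0.0]
contact_force: [-0.3, 0.5, -2.2]
opening: 0.0141
grasp_force: 40.0
clock: 14.18
tool_pos: [0.507, -0.1019, 0.128]
orientation: [0.0, 0.216, 0.976, -0.0]
contact_force: [-0.3, 0.3, -1.7]
opening: 0.0138
grasp_force: 40.0
clock: 14.42
tool_pos: [0.5069, -0.1017, 0.126]
orientation: [-0.0, 0.216, 0.976, 0.0]
contact_force: [-0.6, 0.5, -1.9]
opening: 0.0136
grasp_force: 40.0
```

```bash
python3 -m crank '0 0 0 0 0 0.001 0.005;0 0 0 0 0 0.001 0.005'
python3 -m crank '0 0 0 0 0 0.001 0.005;0 0 0 0 0 0.001 0.005'
python3 -m crank '0 0 0 0 0 0.001 0.005;0 0 0 0 0 0.001 0.005'; python3 -c "
from h import *
print(bot.get_obs()['moment'])"
```

```text
clock: 14.68
tool_pos: [0.5069, -0.1017, 0.1249]
orientation: [-0.0, 0.216, 0.976, 0.0]
contact_force: [-1.1, 2.0, -2.5]
opening: 0.0137
grasp_force: 40.0
clock: 14.92
tool_pos: [0.5069, -0.1018, 0.124]
orientation: [-0.0, 0.216, 0.976, 0.0]
contact_force: [-0.7, 2.0, -1.9]
opening: 0.014
grasp_force: 40.0
clock: 15.18
tool_pos: [0.5069, -0.1017, 0.123]
orientation: [-0.0, 0.216, 0.976, 0.0]
contact_force: [0.1, 3.7, -1.0]
opening: 0.0139
grasp_force: 40.0
[ 0.75934713 -0.09774314 -0.01395225]
```

```bash
python3 -m crank '0 0 0 0.0002 0.0005 0 0.005;0 0 0 0.0002 0.0005 0.001 0.005'
python3 -m crank '0 0 0 0 0 0.001 0.005;0 0 0 0 0 0.001 0.005'
python3 -m crank '0 0 0 0 0 0.001 0.005;0 0 0 0 0 0.001 0.005'; python3 -c "
from h import *
print(bot.get_obs()['moment'])"
```

```text
clock: 15.42
tool_pos: [0.507, -0.1015, 0.122]
orientation: [0.0, 0.216, 0.976, -0.0]
contact_force: [-0.3, 1.4, 0.2]
opening: 0.0138
grasp_force: 40.0
clock: 15.68
tool_pos: [0.5071, -0.1014, 0.1212]
orientation: [0.0, 0.216, 0.976, -0.0]
contact_force: [-1.5, -0.0, 0.5]
opening: 0.0136
grasp_force: 40.0
clock: 15.92
tool_pos: [0.5071, -0.1014, 0.1202]
orientation: [0.0, 0.216, 0.976, -0.0]
contact_force: [-1.7, -0.4, 3.7]
opening: 0.0139
grasp_force: 40.0
[0.13692705 0.15350926 0.02428127]
```

```bash
python3 -m crank '0 0 0 0 0 0.001 0.005;0 0 0 0 0 0.002 0.005'
python3 -m crank '0 0 0 0 0 0.001 0.005;0 0 0 0 0 0.002 0.005'
python3 -m crank '0 0 0 0 0 0.001 0.005;0 0 0 0 0 0.002 0.005'; python3 -c "
from h import *
print(bot.get_obs()['moment'])"
```

```text
clock: 16.18
tool_pos: [0.5071, -0.1014, 0.1182]
orientation: [0.0, 0.216, 0.976, -0.0]
contact_force: [-1.2, 0.7, 6.4]
opening: 0.0135
grasp_force: 40.0
clock: 16.42
tool_pos: [0.5071, -0.1014, 0.1162]
orientation: [0.0, 0.216, 0.976, -0.0]
contact_force: [-1.6, 0.6, 7.6]
opening: 0.0137
grasp_force: 40.0
clock: 16.68
tool_pos: [0.5072, -0.1014, 0.1143]
orientation: [0.0, 0.216, 0.976, -0.0]
contact_force: [-1.6, 1.1, 8.4]
opening: 0.014
grasp_force: 40.0
[ 0.24974031  0.26011814 -0.01590461]
```

```bash
python3 -m crank '0 0 0 0 0 0.001 0.005;0 0 0 0 0 0.001 0.005'
python3 -m crank '0 0 0.05 0 0 0 0.005;0 0 0.1 0 0 0 0.005;0 0 0.1 0 0 0 0.005'; python3 -c "
from h import *
print(bot.get_obs()['moment'])"
python3 -m crank '0 0 0.05 0 0 0 0.005;0 0 0.1 0 0 0 0.005;0 0 0.1 0 0 0 0.005'; python3 -c "
from h import *
print(bot.get_obs()['moment'])"
```

```text
clock: 16.92
tool_pos: [0.5072, -0.1014, 0.1133]
orientation: [0.0, 0.216, 0.976, -0.0]
contact_force: [-2.4, 0.8, 8.2]
opening: 0.0137
grasp_force: 40.0
clock: 17.3
tool_pos: [0.5072, -0.1013, 0.1134]
orientation: [0.0, 0.265, 0.964, -0.0]
contact_force: [-1.8, 0.8, 8.7]
opening: 0.0138
grasp_force: 40.0
[0.29538072 0.23592069 0.00883214]
clock: 17.68
tool_pos: [0.5073, -0.1014, 0.1134]
orientation: [0.001, 0.313, 0.95, -0.0]
contact_force: [-1.5, 1.3, 8.6]
opening: 0.0137
grasp_force: 40.0
[ 0.22722444  0.19079481 -0.02631449]
```

```bash
m(){ python3 -c "
from h import *
print('M',bot.get_obs()['moment'])"; }
python3 -m crank '0 0 0.08 0 0 0 0.005;0 0 0.16 0 0 0 0.005;0 0 0.2 0 0 0 0.005;0 0 0.2 0 0 0 0.005';m
python3 -m crank '0 0 0.08 0 0 0 0.005;0 0 0.16 0 0 0 0.005;0 0 0.2 0 0 0 0.005;0 0 0.2 0 0 0 0.005';m
python3 -m crank '0 0 0.08 0 0 0 0.005;0 0 0.16 0 0 0 0.005;0 0 0.2 0 0 0 0.005;0 0 0.2 0 0 0 0.005';m
```

```text
clock: 18.18
tool_pos: [0.5072, -0.1011, 0.1134]
orientation: [0.0, 0.406, 0.914, 0.0]
contact_force: [-2.3, 2.5, 8.7]
opening: 0.0139
grasp_force: 40.0
M [0.54633165 0.23294863 0.01206883]
clock: 18.68
tool_pos: [0.5073, -0.1013, 0.1134]
orientation: [0.001, 0.496, 0.869, 0.0]
contact_force: [-0.9, 1.4, 8.9]
opening: 0.0138
grasp_force: 40.0
M [0.46013753 0.10259657 0.06531541]
clock: 19.18
tool_pos: [0.5074, -0.1011, 0.1134]
orientation: [0.0, 0.58, 0.815, 0.0]
contact_force: [-0.3, 3.4, 7.8]
opening: 0.014
grasp_force: 40.0
M [0.66656229 0.0959102  0.07464462]
```

```bash
m(){ python3 -c "
from h import *
print('M',bot.get_obs()['moment'])"; }
python3 -m crank '0 0 0.05 0 0 0 0.005;0 0 0.08 0 0 0 0.005;0 0 0.08 0 0 0 0.005';m
python3 -m crank '0 0 0.04 0 0 0 0.005;0 0 0.04 0 0 0 0.005'|grep -E 'pos|or|con';m
python3 -m crank '0 0 0.04 0 0 0 0.005;0 0 0.04 0 0 0 0.005'|grep -E 'pos|or|con';m
```

```text
clock: 19.55
tool_pos: [0.5074, -0.1012, 0.1134]
orientation: [0.0, 0.612, 0.791, 0.0]
contact_force: [-0.7, 2.2, 8.6]
opening: 0.0141
grasp_force: 40.0
M [0.57165592 0.00626837 0.05322068]
tool_pos: [0.5074, -0.1012, 0.1134]
orientation: [0.001, 0.628, 0.779, 0.0]
contact_force: [-1.3, 2.3, 8.0]
grasp_force: 40.0
M [ 0.44647055  0.10940995 -0.04439822]
tool_pos: [0.5074, -0.1013, 0.1135]
orientation: [0.001, 0.643, 0.766, 0.0]
contact_force: [-1.0, 1.6, 8.0]
grasp_force: 40.0
M [0.30914604 0.01525978 0.01271702]
```

```bash
m(){ python3 -c "
from h import *
print('M',bot.get_obs()['moment'])"; }
for i in 1; do python3 -m crank '0 0 0.03 0 0 0 0.005;0 0 0.03 0 0 0 0.005'|grep -E 'or|con';m
python3 -m crank '0 0 0.03 0 0 0 0.005;0 0 0.03 0 0 0 0.005'|grep -E 'or|con';m
python3 -m crank '0 0 0.02 0 0 0 0.005;0 0 0.02 0 0 0 0.005'|grep -E 'or|con';m; done
```

```text
orientation: [0.0, 0.654, 0.756, 0.0]
contact_force: [-1.3, 1.1, 8.2]
grasp_force: 40.0
M [0.2787614  0.17643741 0.05320957]
orientation: [0.0, 0.666, 0.746, -0.0]
contact_force: [-2.4, 1.4, 9.6]
grasp_force: 40.0
M [0.25550495 0.53279324 0.12291568]
orientation: [-0.0, 0.673, 0.74, -0.0]
contact_force: [-3.6, 1.1, 9.7]
grasp_force: 40.0
M [0.28404782 0.71276108 0.13711025]
```

```bash
m(){ python3 -c "
from h import *
print('M',bot.get_obs()['moment'])"; }
python3 -m crank '0 0 0.02 0 0 0 0.005;0 0 0.02 0 0 0 0.005'|grep -E 'or|con';m
python3 -m crank '0 0 0.015 0 0 0 0.005;0 0 0.015 0 0 0 0.005'|grep -E 'or|con|pos';m
```

```text
orientation: [-0.0, 0.68, 0.733, -0.0]
contact_force: [-3.0, 1.5, 10.7]
grasp_force: 40.0
M [0.28147081 0.73078138 0.43561839]
tool_pos: [0.5067, -0.1012, 0.1133]
orientation: [-0.0, 0.685, 0.728, -0.0]
contact_force: [-4.2, 0.9, 10.5]
grasp_force: 40.1
M [0.22521254 0.77495238 0.555326  ]
```

The torque jump marks the stop. I'll turn back about 5.5° to the detent and let the spring lift the cap.

```bash
m(){ python3 -c "
from h import *
print('M',bot.get_obs()['moment'])"; }
python3 -m crank '0 0 -0.05 0 0 0 0.005;0 0 -0.1 0 0 0 0.005;0 0 -0.1 0 0 0 0.005'|grep -E 'or|con';m
python3 -m crank '0 0 0 0 0 -0.001 0.005;0 0 0 0 0 -0.002 0.005;0 0 0 0 0 -0.002 0.005'|grep -E 'pos|con';m
python3 -m crank '0 0 0 0 0 -0.0007 0.005;0 0 0 0 0 -0.0014 0.005;0 0 0 0 0 -0.0014 0.005'|grep -E 'pos|con';m
```

```text
orientation: [0.001, 0.648, 0.761, 0.0]
contact_force: [-1.4, 0.9, 8.3]
grasp_force: 40.0
M [ 0.22869181  0.22657451 -0.01644658]
tool_pos: [0.5073, -0.1014, 0.1154]
contact_force: [-0.6, 0.7, 7.4]
M [ 0.23120766  0.12423563 -0.00455512]
tool_pos: [0.5073, -0.1014, 0.1166]
contact_force: [-0.8, 0.6, 5.6]
M [ 0.22185332  0.15159971 -0.00360405]
```

```bash
m(){ python3 -c "
from h import *
print('M',bot.get_obs()['moment'])"; }
python3 -m crank '0 0 0 0 0 -0.0005 0.005;0 0 0 0 0 -0.0005 0.005'|grep -E 'pos|con';m
python3 -m crank '0 0 0 0 0 -0.0005 0.005;0 0 0 0 0 -0.0005 0.005'|grep -E 'pos|con';m
python3 -m crank '0 0 0 0 0 -0.0004 0.005;0 0 0 0 0 -0.0004 0.005'|grep -E 'pos|con';m
```

```text
tool_pos: [0.5073, -0.1014, 0.1171]
contact_force: [-0.8, 0.2, 5.3]
M [0.18866516 0.12384242 0.0301054 ]
tool_pos: [0.5072, -0.1013, 0.1173]
contact_force: [1.4, 0.5, -0.3]
M [ 0.0557789  -0.34957587 -0.07388985]
tool_pos: [0.5071, -0.1014, 0.1174]
contact_force: [3.5, 0.2, -9.3]
M [-0.05066426 -0.95249583  0.05961564]
```

```bash
python3 -m crank '0 0 0 0 0 0.0006 0.005;0 0 0 0 0 0.0006 0.005'|grep -E 'pos|con'
python3 -m crank '0 0 0 0 0 0 0.03;0 0 0 0 0 0 0.03;0 0 0 0 0 0 0.03;0 0 0 0 0 -0.02 0.03;0 0 0 0 0 -0.07 0.03;0 0 0 0 0 -0.12 0.03;0 0 0 0 0 -0.15 0.03;0 0 0 0 0 -0.15 0.03;0 0 0 0 0 -0.15 0.03'
python3 - <<'E'
from h import *
s=cap('side'); crop(s,300,170,110,110,5,'end.png'); P=cloud(s)
near=(s['z_map']>0)&(np.hypot(P[...,0]-.507,P[...,1]+.1014)<.04)&(P[...,2]>.125)&(P[...,2]<.16)
Q=P[near]; r=cv2.minAreaRect((Q[:,:2]*1000).astype(np.float32)); print(r,np.percentile(Q[:,2],[50,90,98]))
E
```

```text
tool_pos: [0.5071, -0.1013, 0.1173]
contact_force: [3.4, 0.3, -4.2]
clock: 24.55
tool_pos: [0.5065, -0.1012, 0.2664]
orientation: [-0.001, 0.649, 0.761, -0.0]
contact_force: [0.2, -0.4, 0.3]
opening: 0.0301
grasp_force: 0.0
((507.50250244140625, -99.23892974853516), (11.4271879196167, 45.979305267333984), 8.191327095031738) [0.13678727 0.13861488 0.13893248]
```

View pics/end.png

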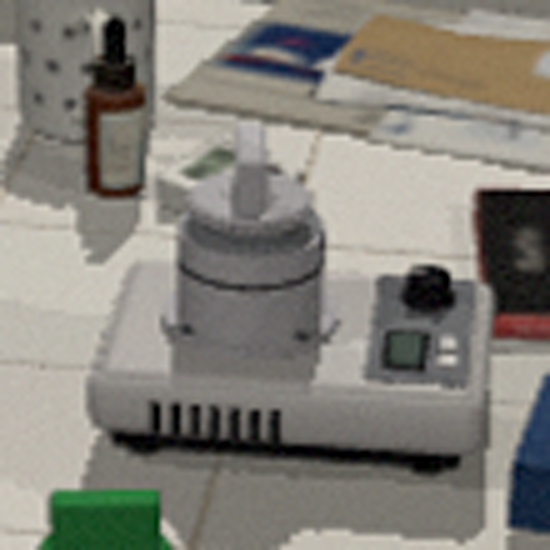

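The cap sits level on the chuck with its bar top at about 0.138 m (locked 0.1375). The bar has turned about 57° from where it entered, which fits the detent, and the gripper is clear.

```bash
python3 -c "
from cell import bot
print(bot.job_done())"
```

```text
the job is handed in; nothing more can be done
None
```

The vial is standing on the plunger and the cap is locked in its detents; I handed the job in at about 24.6 s with the gripper clear, and no verdict came back.

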